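# Let down the high locker flap with the hook pole

## Task

The grey medicine locker on the table has a fall flap that must be opened with its hook pole, not by hand. Pick up the pole, pass its hook sideways through the steel eye on the flap, pull the flap off its catch without wrenching it, and let it down gently on the hook until you feel it come up against its stop and its weight is off the hook, without letting it drop or forcing it against the stop. Then slide the hook out and lay the pole down flat on the table clear of the locker, with the flap left open on its stop and the vial, tub and tape roll undisturbed.

Things in the scene. Friction and masses are not known exactly. Their poses are not given: they have to be found in the camera images.
- pole: Loose hook pole, 275 mm long, about 0.2 kg, lying flat on the table. Grip: black rubber square bar 130 long (x), 20 wide (y), 24 mm high (z). Origin under the middle of the grip, on its underside; pole axis 12 mm above it along +x, z up. A 12 mm tube runs on to x = 165 mm and bends to +y (left) into the hook, a straight pin 10 mm thick. Centre of mass on the axis, 0 to 40 mm ahead of the origin.
- hook_tip (a point): The end of the hook pin, at [185, 50, 12] mm in the pole's frame. The pin is straight along the pole's y from y = 12 to this rounded end, its centre line at x = 185, z = 12 mm. Axes as the pole's.
- locker: Fixed painted-grey locker, 170 mm deep (x), 300 wide (y), 430 high: open bay below, flap above, a small sprung roller catch over the middle of the flap's top edge. Origin on the table under the middle of its front face; +x runs from the front into the locker, y to the left as seen from the robot.
- hinge (a point): Middle of the flap's hinge axis, which runs along the locker's y at the flap's lower edge (x = -2, y = 0, z = 203 mm in the locker's frame). Axes as the locker's.
- eye (a point): Centre of the steel eye fixed on the flap's outer face; shut, it is 22 mm before (-x) and 135 mm above the hinge axis. Ring of 6 mm bar, hole 15 mm across, running along y, parallel to the hinge. Ring and plate reach 17 mm to either side in y; the ring's centre stands 24 mm off the flap's face. Axes: the locker's when shut, turning with the flap.
- flap (a joint): Opening angle of the flap (rad): 0 shut and upright, growing as its top comes forward and down towards the robot. Flap: plate 276 mm wide, 176 high, 14 thick, 0.3 to 0.6 kg. A pull of 6 to 12 N at the eye takes it off the catch within the first 0.06 rad; after that its own weight carries it down (up to 4 N at the eye), and it drops if not held.
- guide (a point): Guide of the quadrant stay, inside the locker by the flap's left edge. The curved bar fixed to the flap slides through it; a collar clamped on the bar meets the guide and stops the flap, rigidly, somewhere from 0.88 to 1.28 rad. The collar is set differently each time and its setting is not reported: feel for it.
- vial: Loose glass vial, 43 mm across and 77 mm high, bystander; origin under its centre.
- tub: Loose white plastic tub, 68 mm across and 50 mm high, bystander; origin under its centre.
- tape: Loose tape roll, 62 mm across and 25 mm high, bystander; origin under its centre.

How it is judged:
By the outcome, as a careful person would: the job done as asked, in the order asked, and still so for the second after the job is handed in, with the robot touching nothing.
It also fails if it takes over 72 s, if anything falls off the work surface, if the arm or the gripper's body presses on something with over 40 N, if the wrist force passes 120 N, or if a joint passes its speed limit or range.

## Robot

A 7-joint arm with a two-finger parallel gripper is mounted at the origin on a cart in front of the work surface, level with it; the furniture and walls round the work are solid. World frame = base frame: x ahead of the robot, y to its left, z up, the work surface at z = 0. Lengths are in m, angles in rad, forces in N, time in s.
With the tool pointing down it reaches from about 0.4 to 0.925 m from the base axis. Payload 4.1 kg.
Tool frame: the origin (TCP) lies at the very end of the fingers, on their centre line; the grasp point (between the pads) lies 19 mm behind it (r.grip_depth is the distance from the TCP to the grasp point, in m); z points along the fingers, y is the line along which they close (so a half turn about z gives the same grasp; the last joint's range is limited). The gripper opens to 85 mm and grips with 20 to 120 N. Pads are 22 mm wide; open, the fingers measure 114 mm over their backs; the gripper's body (76 mm by 85 mm) begins 54 mm behind the grasp point. The pads swing forward as they close: fully open they stand 13 mm farther back than shut.
Start: joints at [1.228, 0.398, 0.045, 1.537, -0.019, 1.207, -0.051], TCP at [0.157, -0.631, 0.231] pointing down, gripper open.
Joint ranges: [-2.82, 2.82], [-0.49, 2.23], [-1.37, 1.46], [0, 2.46], [-1.36, 4.5], [0.23, 2], [-2.94, 2.94]. Speed limits (rad/s): [2.57, 2.57, 3.14, 3.14, 3.14, 3.14, 3.14].

## Interface

Orientations are given as a rotation vector (axis times angle).
In Python, from workcell import r gives the robot as it stands. The module is installed in compiled form; this text tells all that it offers.
- The arm moves only by the shell command python3 -m handwheel 'ROWS' [OPENING] [FORCE]. ROWS is rows parted by semicolons, their numbers by spaces, 1 to 20 of them, each of 6 numbers: dx, dy, dz in m, then a rotation vector rx, ry, rz in rad; each row is the pose to reach, as a shift and turn from the pose commanded when the command began, along the tool's axes at that moment; what a row does not reach only later rows make up. A row lasts 1/10 s, in which the tool goes at most 0.05 m and 0.15 rad, less where a joint would pass 70% of its speed; a pose out of reach is approached as far as the arm can. OPENING is the finger opening in m, set as the command begins (- or left out keeps the last). The fingers move at their own pace and stop on an object; FORCE is the grip in N (left out, the last holds). Time passes only in rows, so rows that do not move let the fingers close. It prints the time, the measured TCP pose, the force, the opening and the grip force at its end.
- r.observe(): the state, without advancing time (a new reading comes with each control period).
- r.capture(name): name is "side" or "top" or "wrist"; returns (picture, depth): 480x640x3 uint8, red, green, blue; 480x640 float32, m along the optical axis (not along the pixel's ray), 0 where there is no reading.
- r.camera_info(name): a dict with "K" (3x3 intrinsics, pixels), "k1" (the pictures are not rectified: a ray, as slopes to the right and down, at radius r is drawn at 1 + k1 r^2 times it, then the intrinsics apply), "rvec" (rotation vector, rad) and "tvec" (3), from world to camera coordinates, as OpenCV has them. Camera axes: x right, y down, z forward; pixel columns grow to the right and rows downward; lengths in m; the calibration is good to about 2 mm. A picture is of the moment at which its call begins: read the wrist's pose just before it. camera_info takes no time and is no camera call; for the wrist camera it gives the pose at the moment of the call.
- r.sign_off(): hands the job in; it is judged then, once.
Trained networks look in the newest picture that a camera, given by its name, has taken for a name from the list of things; names that differ only in an ending like _2 or _b are one class to them, and where a whole thing is asked for, a point or a joint stands for the part that bears it (a point fixed in the world has none). Each returns a list of dicts, best first, with "score" (0 to 1); they miss things now and then, are a little off and sometimes report something else, mostly with a low value. They report only what shows in the picture. A call takes as long as a camera call.
- r.find_in(camera, target): "pixel" ([column, row] in pixels, amid what is visible of it).
- r.pinpoint(camera, target): "pixel" ([column, row] in pixels: a listed point, or the origin of a listed thing).
The state is a dict: "t": time; "joint_positions": joint angles; "dq": joint speeds; "effort": joint torques, N m; "eef_pos": TCP position; "tcp_rot": TCP orientation; "force": force on the tool from outside, world axes, zero at the start; "ft_torque": the same for the moment, N m; "grip_width": finger opening in m; "grasp_force": force on a finger pad.
Only numpy, scipy, OpenCV 4.12 (cv2) and the standard library are available. Lean on these libraries where they do the work, as an engineer would, in place of code of your own. Each camera call takes 0.05 s, during which the arm holds its last target. There are 200 camera calls.

## Working session

There is one attempt and no reset: what is moved stays moved. The work goes in short steps, Python scripts to look and compute and a shell command to move; the robot and the scene stay as the last step left them, time stands still between calls to the robot, and variables do not carry over. Pictures are saved under pics/ and viewed, at most 10 in all, crops included, and the job is handed in when it is done.

```bash
mkdir -p pics
cat > h.py <<'E'
import numpy as np, cv2
from scipy.spatial.transform import Rotation as R
from workcell import r
def world(cam,px,d=None,z=None):
    c=r.camera_info(cam);K=np.array(c["K"]);k=c["k1"]
    u=np.linalg.inv(K)@[px[0],px[1],1];s=u[:2].copy()
    for _ in range(20): s=u[:2]/(1+k*(s@s))
    Rm=R.from_rotvec(np.ravel(c["rvec"])).as_matrix();t=np.ravel(c["tvec"])
    ray=Rm.T@np.array([s[0],s[1],1]);o=-Rm.T@t
    if z is not None: d=(z-o[2])/ray[2]
    return o+ray*d
def cloud(cam,dep):
    c=r.camera_info(cam);K=np.array(c["K"]);k=c["k1"]
    v,u=np.mgrid[0:480,0:640];U=np.stack([(u-K[0,2])/K[0,0],(v-K[1,2])/K[1,1]],-1);s=U.copy()
    for _ in range(10): s=U/(1+k*(s**2).sum(-1,keepdims=True))
    P=np.concatenate([s,np.ones((480,640,1))],-1)*dep[...,None]
    Rm=R.from_rotvec(np.ravel(c["rvec"])).as_matrix();t=np.ravel(c["tvec"])
    return (P-t)@Rm
def proj(cam,p):
    c=r.camera_info(cam);K=np.array(c["K"]);Rm=R.from_rotvec(np.ravel(c["rvec"])).as_matrix()
    q=Rm@p+np.ravel(c["tvec"]);s=q[:2]/q[2];s=s*(1+c["k1"]*(s@s));return K[:2,:2]@s+K[:2,2]
E
python3 - <<'E'
from h import *
for cam in ["top","side"]:
    im,d=r.capture(cam);cv2.imwrite(f"pics/{cam}0.png",im[...,::-1]);np.save(f"{cam}0.npy",d)
    P=cloud(cam,d)
    for t in ["pole","hook_tip","locker","hinge","eye","vial","tub","tape","guide"]:
        for x in r.pinpoint(cam,t)[:2]:
            p=x["pixel"];i,j=int(round(p[1])),int(round(p[0]))
            dd=d[min(max(i,0),479),min(max(j,0),639)]
            print(cam,t,round(x["score"],2),np.round(p,1),np.round(world(cam,p,dd),3) if dd>0 else None, "z0:",np.round(world(cam,p,z=0),3))
o=r.observe();print(o["t"],o["eef_pos"],o["tcp_rot"])
E
```

```text
top pole 0.68 [356.6 292.2] [ 0.46  -0.109  0.023] z0: [ 0.46  -0.111  0.   ]
top hook_tip 0.56 [340.7 226.9] [ 0.649 -0.066  0.002] z0: [ 0.649 -0.066  0.   ]
top hook_tip 0.51 [276.9 305. ] [0.425 0.113 0.06 ] z0: [0.423 0.118 0.   ]
top locker 0.86 [361.5 185.8] [ 0.77  -0.128  0.004] z0: [ 0.771 -0.128  0.   ]
top hinge 0.65 [365.7 169.9] [ 0.814 -0.14   0.019] z0: [ 0.819 -0.141  0.   ]
top eye 0.62 [369.7 163.8] [ 0.772 -0.128  0.24 ] z0: [ 0.838 -0.154  0.   ]
top vial 0.76 [275.3 301.6] [0.434 0.117 0.061] z0: [0.433 0.123 0.   ]
top vial 0.28 [314.4 155.3] [0.759 0.006 0.358] z0: [0.864 0.01  0.   ]
top tub 0.6 [219.6 296.9] [0.446 0.284 0.004] z0: [0.446 0.285 0.   ]
top tub 0.42 [370.4 162.4] [ 0.77  -0.128  0.259] z0: [ 0.842 -0.156  0.   ]
top tape 0.65 [291. 260.] [ 0.553  0.078 -0.001] z0: [0.553 0.078 0.   ]
top tape 0.15 [316.7 152.8] [0.761 0.    0.369] z0: [0.872 0.004 0.   ]
top guide 0.63 [316.3 153.3] [0.76  0.001 0.37 ] z0: [0.87  0.005 0.   ]
top guide 0.36 [365.6 171.2] [ 0.81  -0.139  0.019] z0: [ 0.815 -0.141  0.   ]
side pole 0.91 [384.8 285.3] [ 0.454 -0.096  0.004] z0: [ 0.454 -0.101  0.   ]
side hinge 0.64 [282.3 206.2] [ 0.773 -0.146  0.194] z0: [ 0.894 -0.511  0.   ]
side eye 0.59 [290.1 162.8] [ 0.784 -0.268  0.279] z0: [ 0.993 -0.951  0.   ]
side vial 0.58 [389.3 337.7] [0.419 0.139 0.022] z0: [ 0.42   0.114 -0.   ]
side tub 0.82 [369.4 385.6] [0.445 0.306 0.033] z0: [0.447 0.276 0.   ]
side tape 0.56 [339.9 317.7] [0.549 0.1   0.025] z0: [0.554 0.07  0.   ]
side guide 0.89 [262.3 189.6] [0.766 0.025 0.323] z0: [ 1.018 -0.634  0.   ]
1.0 [ 0.15693164 -0.6308001   0.23133862] [3.11816008e+00 3.82112490e-01 2.39763045e-05]
```

View pics/top0.png

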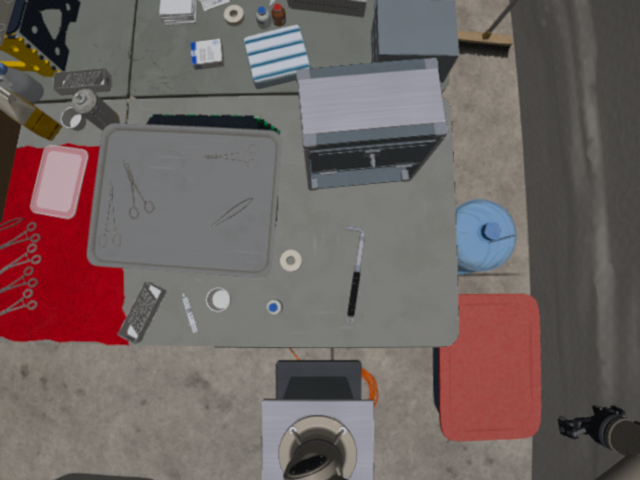

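View pics/side0.png

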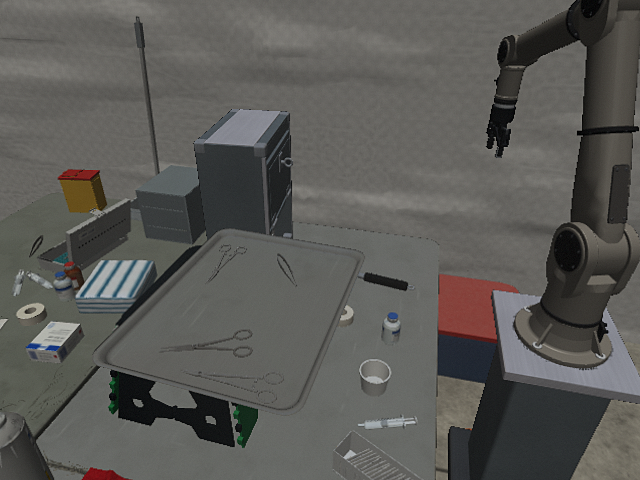

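Run:
```python
from h import *
d=np.load("top0.npy");P=cloud("top",d);X=P.reshape(-1,3)[d.ravel()>0]
# flap face
f=X[(X[:,0]>.7)&(X[:,0]<.85)&(X[:,2]>.22)&(X[:,2]<.40)&(abs(X[:,1]+.13)<.2)]
print("face n",len(f),np.percentile(f[:,0],[1,10,50,90]),f[:,1].min(),f[:,1].max(),np.percentile(X[:,2],99.9))
xs=np.median(f[:,0])
g=f[abs(f[:,0]-xs)<.02];A=np.c_[g[:,1],g[:,2],np.ones(len(g))];print("x = a y + b z + c",np.linalg.lstsq(A,g[:,0],rcond=None)[0])
# things proud of the face
for cam in ["top","side"]:
    d=np.load(cam+"0.npy");Q=cloud(cam,d).reshape(-1,3)
    a=Q[(Q[:,0]>.69)&(Q[:,0]<.757)&(Q[:,2]>.24)&(Q[:,2]<.42)&(Q[:,1]>-.32)&(Q[:,1]<.08)]
    if len(a):print(cam,"proud",len(a),np.percentile(a,[2,50,98],axis=0).round(3).tolist())
    t=Q[(Q[:,2]>.42)&(Q[:,2]<.45)&(Q[:,0]>.7)&(Q[:,0]<.98)]
    if len(t):
        b=cv2.minAreaRect(t[:,:2].astype(np.float32)*1000);print(cam,"roof",len(t),b,t[:,2].mean())
    p=Q[(Q[:,2]>.016)&(Q[:,2]<.032)&(Q[:,0]>.35)&(Q[:,0]<.55)&(Q[:,1]>-.2)&(Q[:,1]<-.0)]
    if len(p):print(cam,"grip",len(p),cv2.minAreaRect(p[:,:2].astype(np.float32)*1000))
    p=Q[(Q[:,2]>.007)&(Q[:,2]<.032)&(Q[:,0]>.35)&(Q[:,0]<.72)&(Q[:,1]>-.2)&(Q[:,1]<-.0)]
    if len(p):print(cam,"pole",len(p),p.min(0),p.max(0))
```

```text
face n 2906 [0.75016399 0.75954227 0.76980298 0.78237628] -0.27252751137661535 0.029160293785652804 0.6238764242639007
x = a y + b z + c [-0.09260669  0.00997612  0.75630254]
top proud 96 [[0.735, -0.127, 0.248], [0.756, 0.021, 0.345], [0.757, 0.028, 0.411]]
top roof 11156 ((856.1690673828125, -113.49220275878906), (174.19754028320312, 303.99517822265625), 5.376702308654785) 0.4321367872231139
top grip 356 ((464.0885009765625, -101.73869323730469), (20.00212287902832, 171.6201171875), 81.39634704589844)
top pole 623 [ 0.36366167 -0.19958669  0.00700234] [ 0.70327142 -0.00592424  0.02969309]
side proud 121 [[0.736, -0.129, 0.246], [0.756, 0.018, 0.338], [0.757, 0.027, 0.417]]
side roof 3293 ((822.3375244140625, -459.4184265136719), (276.7887878417969, 1001.7617797851562), 2.1643035411834717) 0.4320170610391738
side grip 279 ((455.5345458984375, -104.29776763916016), (27.51085090637207, 161.24757385253906), 81.85869598388672)
side pole 423 [ 0.37409796 -0.12198649  0.00718917] [ 0.53860492 -0.08296958  0.02770765]
```

The top view shows the pole lying forward, with its grip from about (350,318) to (358,265) and its hook at about (348–362,230), bent left. The eye is at about (373,158) on the locker front. The side view shows the eye ring at (288,162) and the black grip at (385,282). Next I'll work out the move to above the pole.

```bash
cat >> h.py <<'E'
def go(pos,yaw,pitch=0.):
    """shift+turn in tool axes to reach TCP pos with tool x along yaw, tool down"""
    o=r.observe();T=R.from_rotvec(o["tcp_rot"])
    G=R.from_euler('z',yaw)*R.from_euler('y',pitch)*R.from_euler('x',np.pi)
    d=T.inv().apply(np.array(pos)-o["eef_pos"]);w=(T.inv()*G).as_rotvec()
    print("go",d.round(4),w.round(4))
def st():
    o=r.observe();T=R.from_rotvec(o["tcp_rot"])*R.from_euler('x',-np.pi)
    print("t",round(o["t"],2),"p",np.round(o["eef_pos"],4),"ypr",T.as_euler('ZYX').round(4),"F",np.round(o["force"],2),"M",np.round(o["ft_torque"],2),"w",round(o["grip_width"],4),round(o["grasp_force"],1))
E
python3 - <<'E'
from h import *
o=r.observe();c=r.camera_info("wrist");Rm=R.from_rotvec(np.ravel(c["rvec"])).as_matrix()
T=R.from_rotvec(o["tcp_rot"]).as_matrix()
print("cam in tool",T.T@(-Rm.T@np.ravel(c["tvec"])-o["eef_pos"]),"axes",(T.T@Rm.T).round(2).tolist(),c["K"][0][0])
d=np.load("top0.npy");Q=cloud("top",d);im=cv2.imread("pics/top0.png")
m=(Q[...,2]>.014)&(Q[...,2]<.035)&(im.max(-1)<60)&(Q[...,0]>.36)&(Q[...,0]<.6)&(Q[...,1]>-.2)&(Q[...,1]<-.05)
p=Q[m];print(len(p),cv2.minAreaRect(p[:,:2].astype(np.float32)*1000),p.mean(0)); v=np.linalg.svd(p[:,:2]-p[:,:2].mean(0),full_matrices=False)[2][0];print(v)
go([.46,-.11,.26],-0.14)
E
```

```text
cam in tool [ 0.06973209 -0.00066295 -0.14201066] axes [[0.0, -0.96, -0.28], [1.0, 0.0, -0.0], [0.0, -0.28, 0.96]] 399.0639443023972
271 ((456.4346618652344, -99.92149353027344), (17.789104461669922, 123.78324127197266), 81.1409683227539) [ 0.45623542 -0.09986107  0.0229329 ]
[-0.98764212  0.15672603]
go [ 0.4199 -0.4322 -0.0287] [ 1.000e-04 -0.000e+00  3.839e-01]
```

```bash
python3 -m handwheel '0.42 -0.432 -0.03 0 0 0.3839;0.42 -0.432 -0.03 0 0 0.3839;0.42 -0.432 -0.03 0 0 0.3839;0.42 -0.432 -0.03 0 0 0.3839;0.42 -0.432 -0.03 0 0 0.3839;0.42 -0.432 -0.03 0 0 0.3839;0.42 -0.432 -0.03 0 0 0.3839;0.42 -0.432 -0.03 0 0 0.3839;0.42 -0.432 -0.03 0 0 0.3839;0.42 -0.432 -0.03 0 0 0.3839;0.42 -0.432 -0.03 0 0 0.3839;0.42 -0.432 -0.03 0 0 0.3839;0.42 -0.432 -0.03 0 0 0.3839;0.42 -0.432 -0.03 0 0 0.3839;0.42 -0.432 -0.03 0 0 0.3839;0.42 -0.432 -0.03 0 0 0.3839'
python3 - <<'E'
from h import *
st();print(r.observe()["joint_positions"])
go([.515,-.12,.26],-0.155)
im,d=r.capture("wrist");cv2.imwrite("pics/w1.png",im[...,::-1]);np.save("w1.npy",d)
for t in ["pole","hook_tip"]:
    for x in r.pinpoint("wrist",t)[:2]: print(t,x["score"],x["pixel"],world("wrist",x["pixel"],z=0. if t=="pole" else .012))
E
```

```text
t: 2.6
eef_pos: [0.4594, -0.1119, 0.2611]
tcp_rot: [3.133, -0.225, -0.001]
force: [0.4, 0.8, 0.4]
grip_width: 0.0855
grasp_force: 0.0
t 2.6 p [ 0.4594 -0.1119  0.2611] ypr [-0.1433  0.0005 -0.0007] F [0.4  0.85 0.45] M [ 0.07 -0.02 -0.04] w 0.0855 0.0
[ 0.4847194   0.06568187 -0.35234197  1.89294448  0.02512867  1.1876295
 -1.59043639]
go [0.0562 0.     0.0011] [0.0007 0.0005 0.0117]
pole 0.58 [312.3, 206.1] [ 0.45071453 -0.10356081  0.        ]
```

View pics/w1.png

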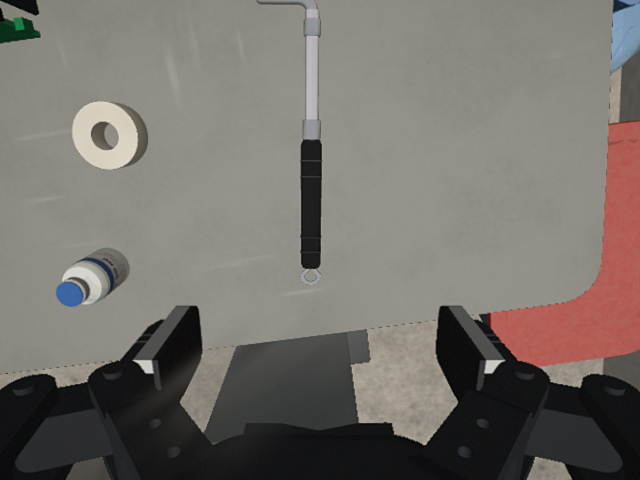

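The wrist view shows the grip from (312,140) to (311,268) and the tube running up to the hook pin at about (257–318, 3). The vial is at (80,285) and the tape at (108,135). I'll measure the pole precisely and compute the shift to view the eye.

Run:
```python
from h import *
im=cv2.imread("pics/w1.png")
m=np.zeros((480,640),np.uint8);m[125:290,285:340]=(im[125:290,285:340].max(-1)<70)*255
n,l,s,c=cv2.connectedComponentsWithStats(m);k=1+np.argmax(s[1:,4]);print(s[k])
ys,xs=np.nonzero(l==k)
W=np.array([world("wrist",(x,y),z=.024) for x,y in zip(xs,ys)])
b=cv2.minAreaRect((W[:,:2]*1000).astype(np.float32));print("grip top",b)
# tube centre line: bright pixels rows 30..110 at z=.018
rows=[];
g=im.max(-1).astype(float)
for y in range(40,112,4):
    x=np.nonzero(g[y,295:330]>185)[0]+295
    if len(x): rows.append(world("wrist",(x.mean(),y),z=.016))
rows=np.array(rows);print(len(rows),rows[0],rows[-1],np.arctan2(*(rows[0]-rows[-1])[[1,0]]))
print("pin px left end",world("wrist",(257,2),z=.017),world("wrist",(312,2),z=.017))
```

```text
[ 301  140   21  129 2575]
grip top ((455.0128479003906, -102.80622863769531), (18.964208602905273, 125.63699340820312), 81.19388580322266)
18 [ 0.60270205 -0.1233172   0.016     ] [ 0.54544414 -0.11528035  0.016     ] -0.13945136792540835
pin px left end [ 0.63919854 -0.082691    0.017     ] [ 0.63231765 -0.12992311  0.017     ]
```

Run:
```python
from h import *
go([.515,-.12,.26],-0.15)
go([.665,-.125,.47],0.093)
```

```text
go [0.056  0.0007 0.0012] [0.0003 0.0002 0.0076]
go [ 0.2051 -0.0155 -0.2088] [ 3.000e-04  2.000e-04 -2.354e-01]
```

```bash
python3 -m handwheel '0.056 0.0007 0.001 0 0 0;0.056 0.0007 0.001 0 0 0;0.056 0.0007 0.001 0 0 0;0.056 0.0007 0.001 0 0 0' >/dev/null
python3 - <<'E'
from h import *
st();im,d=r.capture("wrist");cv2.imwrite("pics/w2.png",im[...,::-1])
for t in ["pole","hook_tip"]:
    for x in r.pinpoint("wrist",t)[:1]: print(t,x["score"],x["pixel"],world("wrist",x["pixel"],z=0. if t=="pole" else .012))
im=im[...,::-1]
m=np.zeros((480,640),np.uint8);m[150:400,285:345]=(im[150:400,285:345].max(-1)<70)*255
n,l,s,c=cv2.connectedComponentsWithStats(m);k=1+np.argmax(s[1:,4]);print(s[k])
ys,xs=np.nonzero(l==k)
W=np.array([world("wrist",(x,y),z=.024) for x,y in zip(xs,ys)])
print("grip top",cv2.minAreaRect((W[:,:2]*1000).astype(np.float32)))
E
python3 -m handwheel '0.0495 -0.0162 -0.21 0 0 -0.2354;0.1495 -0.0162 -0.21 0 0 -0.2354;0.1495 -0.0162 -0.21 0 0 -0.2354;0.1495 -0.0162 -0.21 0 0 -0.2354;0.1495 -0.0162 -0.21 0 0 -0.2354;0.1495 -0.0162 -0.21 0 0 -0.2354;0.1495 -0.0162 -0.21 0 0 -0.2354;0.1495 -0.0162 -0.21 0 0 -0.2354;0.1495 -0.0162 -0.21 0 0 -0.2354' >/dev/null
python3 - <<'E'
from h import *
st();im,d=r.capture("wrist");cv2.imwrite("pics/w3.png",im[...,::-1]);np.save("w3.npy",d)
for x in r.pinpoint("wrist","eye")[:2]: print(x["score"],x["pixel"],world("wrist",x["pixel"],z=.338))
a=cv2.imread("pics/w2.png")[0:300,200:440];b=im[...,::-1]
cv2.imwrite("pics/v3.png",np.hstack([cv2.resize(a,(384,480)),cv2.resize(b[:240,150:490],(416,480))]))
E
```

```text
t 3.15 p [ 0.5149 -0.1189  0.2602] ypr [-1.407e-01  9.000e-04 -1.000e-04] F [-0.81 -0.17  0.85] M [0.01 0.02 0.01] w 0.0858 0.0
pole 0.7 [311.1, 255.7] [ 0.45326909 -0.10191538  0.        ]
hook_tip 0.63 [263.5, 65.6] [ 0.64325501 -0.0860155   0.012     ]
[ 302  198   21  120 2138]
grip top ((456.4574890136719, -103.49639129638672), (19.657649993896484, 125.82215881347656), 81.33319854736328)
t 4.2 p [ 0.6645 -0.1236  0.4694] ypr [ 0.0951  0.0025 -0.0004] F [-0.05 -0.12  0.08] M [-0.01  0.03 -0.01] w 0.0855 0.0
0.57 [334.7, 106.3] [ 0.74703291 -0.12587449  0.338     ]
0.15 [159.2, 305.9] [ 0.59271283 -0.00943313  0.338     ]
```

View pics/v3.png

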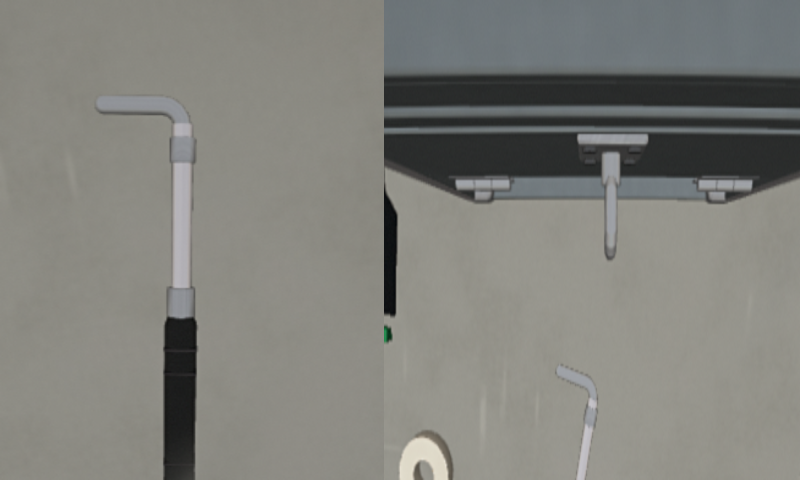

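The left panel shows the hook pin tip at about (261,65) in the wrist picture. The right panel shows the eye ring edge-on, with its front end at about (335.5,128) and its plate at row 68.

Run:
```python
from h import *
print("ring front",world("wrist",(335.5,128.3),z=.336))
print("cam",-R.from_rotvec(np.ravel(r.camera_info("wrist")["rvec"])).as_matrix().T@np.ravel(r.camera_info("wrist")["tvec"]))
d=np.load("w3.npy");P=cloud("wrist",d)
q=P[60:135,330:341].reshape(-1,3);q=q[(q[:,2]>.3)&(q[:,2]<.4)]
print("ring pts",len(q),q[:,0].min(),np.percentile(q[:,0],[2,98]),q[:,1].mean(),q[:,2].max())
# flap face: fit z .23-.37 excluding eye
X=P.reshape(-1,3);f=X[(X[:,0]>.74)&(X[:,0]<.80)&(X[:,2]>.23)&(X[:,2]<.37)&(abs(X[:,1]+.124)>.03)&(abs(X[:,1]+.124)<.12)]
A=np.c_[f[:,1]+.124,f[:,2]-.338,np.ones(len(f))];c=np.linalg.lstsq(A,f[:,0],rcond=None)[0]
rr=f[:,0]-A@c;print("face at eye",c,rr.std())
ro=X[(X[:,2]>.42)&(X[:,2]<.44)];print("roof",len(ro), ro[:,0].min() if len(ro) else 0)
# hook pin from w2 (camera was at TCP .5149): shift world by back-computation
import numpy as np
c=r.camera_info("wrist");o=r.observe();T=R.from_rotvec(o["tcp_rot"]).as_matrix();Rm=R.from_rotvec(np.ravel(c["rvec"])).as_matrix()
T2=R.from_euler('ZYX',[-.1407,.0009,-.0001]).as_matrix()@R.from_euler('x',np.pi).as_matrix();p2=np.array([.5149,-.1189,.2602])
def old(px,z):
    w1=world("wrist",px,d=1.);w0=world("wrist",px,d=.5)
    f=lambda w:p2+T2@T.T@(w-o["eef_pos"])
    a,b=f(w0),f(w1);s=(z-a[2])/(b[2]-a[2]);return a+(b-a)*s
im=cv2.imread("pics/w2.png");g=im.max(-1).astype(float)
for x in (265,275,285,295): print(x,[int(v) for v in g[58:73,x]])
print("grip front/rear",old((312.5,198),.024),old((311,318),.024))
print("pin",old((260.6,65),.012),old((290,65),.012), "tube",old((313.5,175),.012),old((313.5,100),.012))
```

```text
ring front [ 0.73326584 -0.12795828  0.336     ]
cam [ 0.73418125 -0.11642091  0.61161563]
ring pts 733 0.7326684880625607 [0.73410918 0.76966604] -0.12481216300088195 0.37576036597139634
face at eye [-0.09433722  0.00481099  0.76853317] 0.00045583236038309845
roof 27979 0.7543238729066598
265 [138, 134, 147, 152, 152, 152, 153, 152, 151, 149, 139, 116, 84, 108, 134]
275 [139, 130, 146, 153, 150, 152, 153, 152, 151, 150, 141, 119, 89, 101, 138]
285 [140, 126, 143, 152, 150, 153, 152, 152, 151, 150, 143, 123, 93, 95, 140]
295 [140, 129, 143, 153, 150, 151, 154, 151, 151, 151, 146, 129, 97, 79, 141]
grip front/rear [ 0.51862915 -0.11307674  0.024     ] [ 0.39342334 -0.0933025   0.024     ]
pin [ 0.64407055 -0.08345927  0.012     ] [ 0.64026934 -0.10989771  0.012     ] tube [ 0.53878446 -0.11680758  0.012     ] [ 0.60732247 -0.12669905  0.012     ]
```

Run:
```python
from h import *
go([.4886,-.1096,.06],-.143)
```

```text
go [-0.1732 -0.0309  0.41  ] [0.0006 0.0017 0.2381]
```

```bash
python3 -m handwheel '-0.1732 -0.0309 0.2 0.0006 0.0017 0.2381;-0.1732 -0.0309 0.41 0.0006 0.0017 0.2381;-0.1732 -0.0309 0.41 0.0006 0.0017 0.2381;-0.1732 -0.0309 0.41 0.0006 0.0017 0.2381;-0.1732 -0.0309 0.41 0.0006 0.0017 0.2381;-0.1732 -0.0309 0.41 0.0006 0.0017 0.2381;-0.1732 -0.0309 0.41 0.0006 0.0017 0.2381;-0.1732 -0.0309 0.41 0.0006 0.0017 0.2381;-0.1732 -0.0309 0.41 0.0006 0.0017 0.2381;-0.1732 -0.0309 0.41 0.0006 0.0017 0.2381;-0.1732 -0.0309 0.41 0.0006 0.0017 0.2381;-0.1732 -0.0309 0.41 0.0006 0.0017 0.2381' 0.06 >/dev/null
python3 - <<'E'
from h import *
st();go([.4886,-.1096,.004],-.143)
E
```

```text
t 5.5 p [ 0.4937 -0.1096  0.0629] ypr [-0.1429 -0.0076  0.0006] F [ 0.43 -0.18 -0.16] M [ 0.01 -0.06  0.01] w 0.0598 0.0
go [-0.0055  0.0007  0.0588] [-0.0006 -0.0076  0.0001]
```

```bash
python3 -m handwheel '0 0 0.02 0 0 0;0 0 0.036 0 0 0;0 0 0.048 0 0 0;0 0 0.056 0 0 0;0 0 0.056 0 0 0;0 0 0.056 0 0 0' >/dev/null
python3 - <<'E'
from h import *
st();go([.4886,-.1096,.004],-.143)
E
```

```text
t 6.1 p [ 0.4914 -0.1093  0.0049] ypr [-0.1427 -0.003   0.0006] F [-0.21  0.42  0.15] M [-0.04  0.   -0.01] w 0.0597 0.0
go [-0.0028  0.0007  0.0009] [-0.0006 -0.003   0.0003]
```

```bash
python3 -m handwheel '0 0 0 0 0 0;0 0 0 0 0 0;0 0 0 0 0 0;0 0 0 0 0 0;0 0 0 0 0 0;0 0 0 0 0 0;0 0 0 0 0 0;0 0 0 0 0 0' 0 110
python3 - <<'E'
from h import *
st()
E
python3 -m handwheel '0 0 -0.01 0 0 0;0 0 -0.02 0 0 0;0 0 -0.03 0 0 0;0 0 -0.04 0 0 0;0 0 -0.05 0 0 0;0 0 -0.05 0 0 0;0 0 -0.05 0 0 0' >/dev/null
python3 - <<'E'
from h import *
st();im,d=r.capture("wrist");cv2.imwrite("pics/w4.png",im[...,::-1]);np.save("w4.npy",d)
E
```

```text
t: 6.9
eef_pos: [0.4911, -0.1092, 0.0051]
tcp_rot: [-3.133, 0.225, -0.004]
force: [-0.7, 0.7, 5.3]
grip_width: 0.0175
grasp_force: 108.2
t 6.9 p [ 0.4911 -0.1092  0.0051] ypr [-0.1431 -0.0025  0.0006] F [-0.7   0.7   5.27] M [ 0.17  0.25 -0.07] w 0.0175 108.2
t 7.6 p [ 0.4906 -0.1093  0.0546] ypr [-0.1428 -0.0022  0.0005] F [ 0.55 -0.07 -2.39] M [-0.01 -0.09 -0.03] w 0.0179 107.7
```

View pics/w4.png

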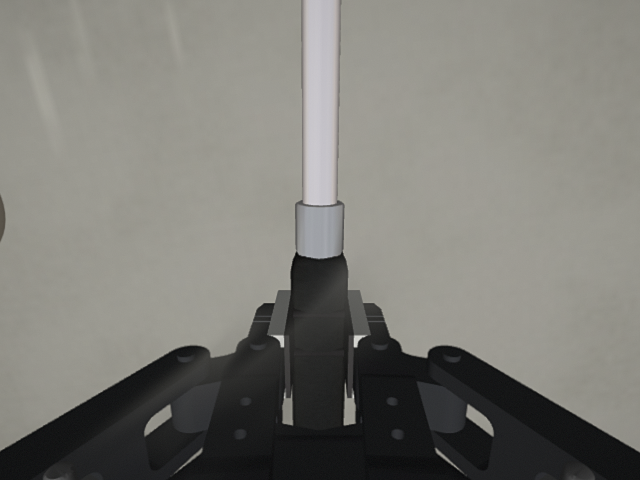

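The pole is held straight: its tube is at column 320 and the grip front at row 257. I'll check its pitch and length from the depth.

Run:
```python
from h import *
o=r.observe();T=R.from_rotvec(o["tcp_rot"]);d=np.load("w4.npy");P=cloud("wrist",d)
L=(T.inv().apply((P.reshape(-1,3)-o["eef_pos"]))).reshape(480,640,3)
for y in (10,50,100,150,190,230):
    q=L[y,316:325];print(y,np.median(q,axis=0).round(4))
for y in (254,257,260):print("gripfront",y,L[y,320].round(4))
xs=[]
im=cv2.imread("pics/w4.png").max(-1).astype(int)
for y in (20,180):
    k=np.nonzero(im[y,280:360]>185)[0]+280;print(y,k.min(),k.max(),L[y,k.min()+1],L[y,k.max()-1])
```

```text
10 [ 0.1024  0.     -0.0121]
50 [ 0.0916  0.     -0.0117]
100 [ 0.0773  0.0001 -0.0114]
150 [ 0.0621  0.0001 -0.0119]
190 [ 0.0493  0.0001 -0.0122]
230 [ 0.0364  0.0001 -0.0144]
gripfront 254 [ 0.028   0.0001 -0.0142]
gripfront 257 [ 0.0272  0.0001 -0.0149]
gripfront 260 [ 0.0262  0.0001 -0.0153]
20 306 334 [ 0.10030636 -0.00388378 -0.00952868] [ 0.10012177  0.0038997  -0.01034509]
180 306 333 [ 0.05241209 -0.00416611 -0.0109219 ] [ 0.05234152  0.00404576 -0.01033714]
```

Run:
```python
from h import *
go([.5466,-.2151,.3314],.094)
```

```text
go [ 0.0712  0.0966 -0.2772] [-0.0005 -0.0013 -0.2368]
```

```bash
python3 -m handwheel '0 0.01 -0.03 0 0 -0.03;0 0.03 -0.07 0 0 -0.08;0.02 0.05 -0.11 0 0 -0.13;0.03 0.06 -0.15 0 0 -0.17;0.045 0.075 -0.19 0 0 -0.2;0.06 0.0966 -0.23 -0.0005 -0.0013 -0.2368;0.0712 0.0966 -0.26 -0.0005 -0.0013 -0.2368;0.0712 0.0966 -0.2772 -0.0005 -0.0013 -0.2368;0.0712 0.0966 -0.2772 -0.0005 -0.0013 -0.2368;0.0712 0.0966 -0.2772 -0.0005 -0.0013 -0.2368;0.0712 0.0966 -0.2772 -0.0005 -0.0013 -0.2368;0.0712 0.0966 -0.2772 -0.0005 -0.0013 -0.2368' >/dev/null
python3 - <<'E'
from h import *
st();go([.6063,-.2095,.3314],.094)
for cam in ("top","side"):
    im,d=r.capture(cam);cv2.imwrite(f"pics/{cam}1.png",im[...,::-1])
    for t in ("hook_tip","eye"):
        for x in r.pinpoint(cam,t)[:1]: print(cam,t,x["score"],x["pixel"])
o=r.observe();T=R.from_rotvec(o["tcp_rot"]);tip=o["eef_pos"]+T.apply([.1474,-.05,-.0066]);e=np.array([.7465,-.126,.338])
print(tip);[print(c,proj(c,tip),proj(c,e)) for c in ("top","side")]
E
```

```text
t 8.85 p [ 0.5458 -0.2149  0.3297] ypr [0.0942 0.0026 0.0012] F [ 1.08  0.37 -1.74] M [-0.01 -0.03  0.02] w 0.0171 108.1
go [ 0.0607  0.0004 -0.0018] [-0.0012  0.0026  0.0002]
top eye 0.83 [371.4, 162.3]
side hook_tip 0.56 [310.4, 161.9]
side eye 0.58 [288.9, 162.5]
[ 0.68873664 -0.15147071  0.33796655]
top [385.33509561 188.3396437 ] [373.42667686 163.0278197 ]
side [311.26665485 161.09832559] [288.01997091 162.3247101 ]
```

```bash
python3 -m handwheel '0.01 0 0 0 0 0;0.02 0 0 0 0 0;0.03 0 0 0 0 0;0.04 0 0 0 0 0;0.05 0 0 0 0 0;0.06 0 0 0 0 0;0.06 0 0 0 0 0;0.06 0 0 0 0 0;0.06 0 0 0 0 0;0.06 0 0 0 0 0' >/dev/null
python3 - <<'E'
from h import *
st();im,d=r.capture("side");cv2.imwrite("pics/side2.png",im[...,::-1])
o=r.observe();T=R.from_rotvec(o["tcp_rot"]);tip=o["eef_pos"]+T.apply([.1474,-.05,-.0066]);e=np.array([.7465,-.126,.338])
print(tip,"in locker axes rel eye",R.from_euler('z',.094).inv().apply(tip-e))
a=im[...,::-1][130:190,250:330];cv2.imwrite("pics/s2.png",cv2.resize(a,(800,600),interpolation=cv2.INTER_CUBIC))
for t in ("hook_tip","eye"):
    for x in r.pinpoint("side",t)[:1]: print(t,x["score"],x["pixel"])
E
```

```text
t 10.15 p [ 0.6061 -0.2098  0.3318] ypr [ 0.0935 -0.0003 -0.0004] F [ 0.63  0.47 -1.91] M [-0.   -0.01  0.06] w 0.0176 108.1
[ 0.74822262 -0.14617746  0.33842841] in locker axes rel eye [-0.00017888 -0.02025007  0.00042841]
hook_tip 0.77 [290.5, 157.6]
eye 0.76 [287.2, 162.9]
```

View pics/s2.png

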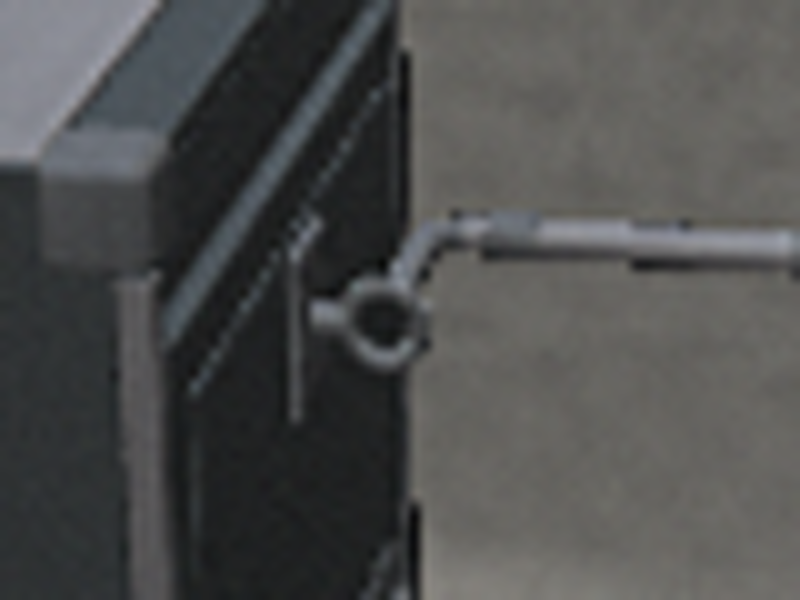

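The side crop shows the ring centre at full-frame (288.5,162), with the pin coming from behind it in line with the hole. I'll slide left now.

```bash
python3 -m handwheel '0 -0.004 0 0 0 0;0 -0.008 0 0 0 0;0 -0.012 0 0 0 0;0 -0.016 0 0 0 0;0 -0.02 0 0 0 0;0 -0.022 0 0 0 0;0 -0.024 0 0 0 0;0 -0.024 0 0 0 0' >/dev/null
python3 - <<'E'
from h import *
st();o=r.observe();T=R.from_rotvec(o["tcp_rot"]);tip=o["eef_pos"]+T.apply([.1474,-.05,-.0066]);e=np.array([.7465,-.126,.338])
print("rel eye",R.from_euler('z',.094).inv().apply(tip-e))
E
```

```text
t 11.1 p [ 0.6043 -0.1852  0.3316] ypr [ 0.0945 -0.0005  0.    ] F [-0.59  0.71 -1.4 ] M [ 0.03 -0.    0.03] w 0.0172 108.1
rel eye [0.00023236 0.00446305 0.00030764]
```

No contact yet, so I'll keep sliding.

```bash
python3 -m handwheel '0 -0.004 0 0 0 0;0 -0.008 0 0 0 0;0 -0.012 0 0 0 0;0 -0.016 0 0 0 0;0 -0.02 0 0 0 0;0 -0.023 0 0 0 0;0 -0.023 0 0 0 0;0 -0.023 0 0 0 0' >/dev/null
python3 - <<'E'
from h import *
st();o=r.observe();T=R.from_rotvec(o["tcp_rot"]);tip=o["eef_pos"]+T.apply([.1474,-.05,-.0066]);e=np.array([.7465,-.126,.338])
print("rel eye",R.from_euler('z',.094).inv().apply(tip-e))
im,d=r.capture("side");a=im[...,::-1][130:190,250:330];cv2.imwrite("pics/s3.png",cv2.resize(a,(800,600),interpolation=cv2.INTER_CUBIC))
E
```

```text
t 11.9 p [ 0.6021 -0.1628  0.3316] ypr [ 0.094  -0.0004 -0.0003] F [ 0.43 -0.09 -1.66] M [ 0.02 -0.06  0.04] w 0.0177 108.1
rel eye [0.00016373 0.02692554 0.0002244 ]
```

View pics/s3.png

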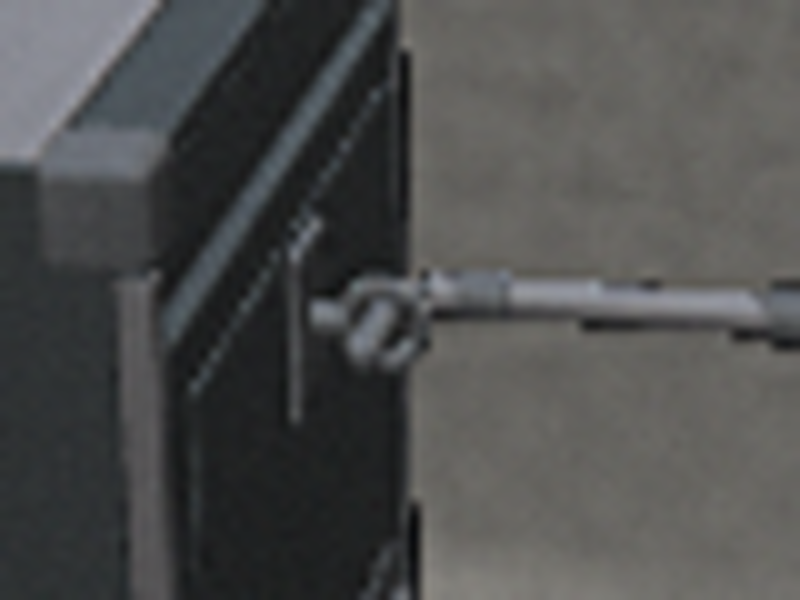

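The pin shows through the ring at crop (375,330) and there's no contact force. I'll pull gently along the arc.

```bash
cat > s.py <<'E'
from h import *
st();o=r.observe();T=R.from_rotvec(o["tcp_rot"]);p=o["eef_pos"]+T.apply([.1474,-.027,-.0066])
e=np.array([.7465,-.126,.338]);L=R.from_euler('z',.094);q=L.inv().apply(p-e)*1e3
x,z=q[0]-22,q[2]+135;print("pin rel shut eye mm",q.round(1),"theta",round(np.arctan2(-x,z)-np.arctan2(22,135),3),"radius",round(np.hypot(x,z)-136.8,1),"F locker",L.inv().apply(o["force"]).round(2))
E
for k in 1; do python3 -m handwheel '-0.001 0 0 0 0 0;-0.002 0 0 0 0 0;-0.003 0 0 0 0 0;-0.003 0 0 0 0 0' >/dev/null; python3 s.py; done
python3 -m handwheel '-0.001 0 0.0003 0 0 0;-0.002 0 0.0005 0 0 0;-0.002 0 0.0005 0 0 0' >/dev/null; python3 s.py
python3 -m handwheel '-0.001 0 0.0002 0 0 0;-0.002 0 0.0004 0 0 0;-0.002 0 0.0004 0 0 0' >/dev/null; python3 s.py
```

```text
t 12.35 p [ 0.5989 -0.1631  0.3316] ypr [ 0.0938 -0.0004 -0.0002] F [-0.24  0.82 -1.7 ] M [ 0.06 -0.05  0.03] w 0.0177 108.1
pin rel shut eye mm [-3.   3.9  0.3] theta 0.021 radius 0.8 F locker [-0.17  0.84 -1.7 ]
t 12.65 p [ 0.5977 -0.1631  0.3313] ypr [ 0.0941 -0.0022 -0.0002] F [ 3.07  0.81 -1.83] M [ 0.03 -0.51 -0.04] w 0.0178 108.0
pin rel shut eye mm [-4.2  4.1  0.2] theta 0.03 radius 0.9 F locker [ 3.13  0.52 -1.83]
t 12.95 p [ 0.5973 -0.1628  0.3312] ypr [ 0.0945 -0.0061 -0.0002] F [ 7.34  0.49 -4.  ] M [ 0.01 -1.39 -0.19] w 0.0174 107.8
pin rel shut eye mm [-4.6  4.4  0.7] theta 0.032 radius 1.5 F locker [ 7.35 -0.2  -4.  ]
```

```bash
python3 -m handwheel '-0.0005 0 0.0005 0 0 0;-0.001 0 0.001 0 0 0;-0.001 0 0.001 0 0 0' >/dev/null; python3 s.py
python3 -m handwheel '-0.0005 0 0.0002 0 0 0;-0.001 0 0.0003 0 0 0;-0.001 0 0.0003 0 0 0' >/dev/null; python3 s.py
```

```text
t 13.25 p [ 0.5972 -0.1628  0.3306] ypr [ 0.0945 -0.0083 -0.0003] F [ 7.92  0.66 -2.29] M [ 0.08 -1.77 -0.28] w 0.0172 107.9
pin rel shut eye mm [-4.8  4.5  0.4] theta 0.034 radius 1.2 F locker [ 7.94 -0.09 -2.29]
t 13.55 p [ 0.5967 -0.1628  0.3304] ypr [ 0.0947 -0.0094 -0.0003] F [ 9.21  1.22 -3.13] M [ 0.09 -1.82 -0.25] w 0.0179 107.9
pin rel shut eye mm [-5.3  4.6  0.4] theta 0.037 radius 1.3 F locker [ 9.28  0.35 -3.13]
```

```bash
python3 -m handwheel '-0.0005 0 0.0002 0 0 0;-0.001 0 0.0003 0 0 0;-0.001 0 0.0003 0 0 0' >/dev/null; python3 s.py
python3 -m handwheel '-0.0005 0 0.0002 0 0 0;-0.001 0 0.0003 0 0 0;-0.001 0 0.0003 0 0 0' >/dev/null; python3 s.py
```

```text
t 13.85 p [ 0.592  -0.1636  0.3293] ypr [ 0.0943 -0.     -0.0001] F [ 0.64 -0.96 -0.32] M [ 0.02 -0.09 -0.07] w 0.0173 108.1
pin rel shut eye mm [-10.    4.1  -2.1] theta 0.075 radius -0.1 F locker [ 0.54 -1.02 -0.32]
t 14.15 p [ 0.5906 -0.1639  0.3286] ypr [ 0.0939  0.0007 -0.    ] F [-0.76  0.09 -1.74] M [ 0.02 -0.13  0.02] w 0.0176 108.1
pin rel shut eye mm [-11.4   3.9  -2.9] theta 0.086 radius -0.6 F locker [-0.74  0.16 -1.74]
```

```bash
python3 -m handwheel '-0.0025 0 0.0004 0 0 0;-0.005 0 0.001 0 0 0;-0.01 0 0.0023 0 0 0;-0.015 0 0.0042 0 0 0;-0.019 0 0.0057 0 0 0;-0.023 0 0.0076 0 0 0;-0.0275 0 0.0096 0 0 0;-0.032 0 0.0118 0 0 0;-0.036 0 0.0142 0 0 0;-0.0394 0 0.0163 0 0 0;-0.0394 0 0.0163 0 0 0;-0.0394 0 0.0163 0 0 0' >/dev/null; python3 s.py
python3 - <<'E'
from h import *
im,d=r.capture("side");a=im[...,::-1][130:220,250:370];cv2.imwrite("pics/s4.png",cv2.resize(a,(800,600),interpolation=cv2.INTER_CUBIC))
E
```

```text
t 15.35 p [ 0.5517 -0.1676  0.3124] ypr [ 0.0939 -0.0001 -0.0001] F [-0.68 -0.44 -1.65] M [-0.01  0.21  0.03] w 0.0177 108.0
pin rel shut eye mm [-50.4   3.9 -19. ] theta 0.396 radius -0.1 F locker [-0.72 -0.38 -1.65]
```

View pics/s4.png

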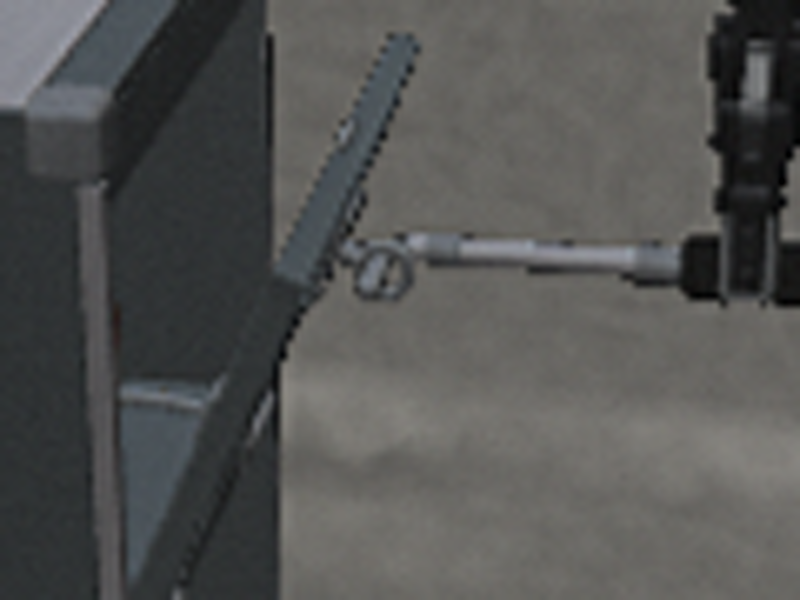

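The crop shows the flap leaning on the hook, the pin inside the ring at crop (385,270). I'll keep lowering.

```bash
python3 -m handwheel '-0.0035 0 0.0023 0 0 0;-0.0068 0 0.0046 0 0 0;-0.0112 0 0.0079 0 0 0;-0.0155 0 0.0113 0 0 0;-0.0186 0 0.014 0 0 0;-0.0216 0 0.0168 0 0 0;-0.0216 0 0.0168 0 0 0' >/dev/null; python3 s.py
python3 -m handwheel '-0.0034 0 0.0034 0 0 0;-0.0067 0 0.0069 0 0 0;-0.0094 0 0.0099 0 0 0;-0.0124 0 0.0137 0 0 0;-0.0154 0 0.0174 0 0 0;-0.0178 0 0.0207 0 0 0;-0.0178 0 0.0207 0 0 0;-0.0178 0 0.0207 0 0 0' >/dev/null; python3 s.py; python3 -m handwheel '0 0 0 0 0 0;0 0 0 0 0 0' >/dev/null;python3 s.py
```

```text
t 16.1 p [ 0.5293 -0.1696  0.295 ] ypr [0.0937 0.0016 0.0001] F [-2.73  1.31 -2.35] M [0.   0.38 0.07] w 0.0176 108.0
pin rel shut eye mm [-72.9   3.9 -36.6] theta 0.606 radius -0.1 F locker [-2.6   1.57 -2.35]
t 16.9 p [ 0.5123 -0.1712  0.2747] ypr [0.0939 0.0005 0.    ] F [-3.02 -0.24 -1.28] M [-0.11  0.68  0.  ] w 0.0175 108.0
pin rel shut eye mm [-90.    3.9 -56.8] theta 0.8 radius -0.2 F locker [-3.03  0.05 -1.28]
t 17.1 p [ 0.5128 -0.1712  0.2751] ypr [ 0.0941 -0.0006 -0.0002] F [-2.85 -1.08 -2.29] M [-0.09  0.72  0.04] w 0.0174 108.0
pin rel shut eye mm [-89.5   4.  -56.2] theta 0.794 radius -0.3 F locker [-2.94 -0.81 -2.29]
```

```bash
cat > m.py <<'E'
from h import *
import sys
F=[];M=[]
for i in range(5):
    r.capture("side");o=r.observe();F.append(o["force"]);M.append(o["ft_torque"])
L=R.from_euler('z',.094).inv();f=L.apply(np.mean(F,0));m=L.apply(np.mean(M,0))
T=R.from_rotvec(o["tcp_rot"]);p=o["eef_pos"]+T.apply([.1474,-.027,-.0066]);q=L.apply(p-[.7465,-.126,.338])*1e3
x,z=q[0]-22,q[2]+135;print("t",round(o["t"],2),"pin",q[[0,2]].round(1),"th",round(np.arctan2(-x,z)-np.arctan2(22,135),3),"F",f.round(2),"My",m[1].round(2))
sys.exit(0 if m[1]>float(sys.argv[1]) else 1)
E
python3 -m handwheel '-0.0015 0 0 0 0 0;-0.003 0 0.002 0 0 0;-0.0045 0 0.004 0 0 0;-0.006 0 0.0059 0 0 0;-0.006 0 0.0059 0 0 0;-0.006 0 0.0059 0 0 0' >/dev/null; python3 m.py 0
python3 -m handwheel '-0.0008 0 0.0012 0 0 0;-0.0015 0 0.0024 0 0 0;-0.0015 0 0.0024 0 0 0' >/dev/null; python3 m.py 0
```

```text
t 17.95 pin [-95.5 -62.3] th 0.855 F [-0.49 -0.14 -4.14] My 0.46
t 18.5 pin [-97.2 -64.8] th 0.877 F [-1.05  0.41 -4.48] My 0.48
```

The load now sits on the hook mostly downwards, as it should. I'll feel for the stop in small steps and halt as soon as the load drops.

```bash
H='python3 -m handwheel'
python3 -m handwheel '-0.0006 0 0.0012 0 0 0;-0.0012 0 0.0024 0 0 0;-0.0012 0 0.0024 0 0 0' >/dev/null && python3 m.py 0.33 && python3 -m handwheel '-0.0006 0 0.0012 0 0 0;-0.0012 0 0.0024 0 0 0;-0.0012 0 0.0024 0 0 0' >/dev/null && python3 m.py 0.33 && python3 -m handwheel '-0.0006 0 0.0012 0 0 0;-0.0012 0 0.0024 0 0 0;-0.0012 0 0.0024 0 0 0' >/dev/null && python3 m.py 0.33 && python3 -m handwheel '-0.0006 0 0.0012 0 0 0;-0.0012 0 0.0024 0 0 0;-0.0012 0 0.0024 0 0 0' >/dev/null && python3 m.py 0.33 && python3 -m handwheel '-0.0006 0 0.0012 0 0 0;-0.0012 0 0.0024 0 0 0;-0.0012 0 0.0024 0 0 0' >/dev/null && python3 m.py 0.33 && python3 -m handwheel '-0.0005 0 0.0013 0 0 0;-0.0011 0 0.0025 0 0 0;-0.0011 0 0.0025 0 0 0' >/dev/null && python3 m.py 0.33
```

```text
t 19.05 pin [-98.1 -66.9] th 0.893 F [-0.22  0.67 -3.11] My 0.2
```

```bash
python3 m.py 0.33; python3 -m handwheel '-0.0004 0 0.0009 0 0 0;-0.0004 0 0.0009 0 0 0' >/dev/null; python3 m.py .33
```

```text
t 19.3 pin [-98.1 -66.9] th 0.893 F [ 0.33  0.42 -3.13] My 0.13
t 19.75 pin [-98.5 -67.8] th 0.901 F [-0.15 -0.07 -2.24] My -0.04
```

The weight has come off at about 0.9 rad. I'll move a little further to centre the pin in the slack.

```bash
python3 -m handwheel '-0.0004 0 0.0009 0 0 0;-0.0008 0 0.0017 0 0 0;-0.0008 0 0.0017 0 0 0' >/dev/null; python3 m.py .33
python3 - <<'E'
from h import *
im,d=r.capture("side");a=im[...,::-1][130:220,250:370];cv2.imwrite("pics/s5.png",cv2.resize(a,(800,600),interpolation=cv2.INTER_CUBIC))
E
```

```text
t 20.3 pin [-99.5 -69.6] th 0.916 F [ 0.18  0.45 -2.33] My -0.01
```

View pics/s5.png

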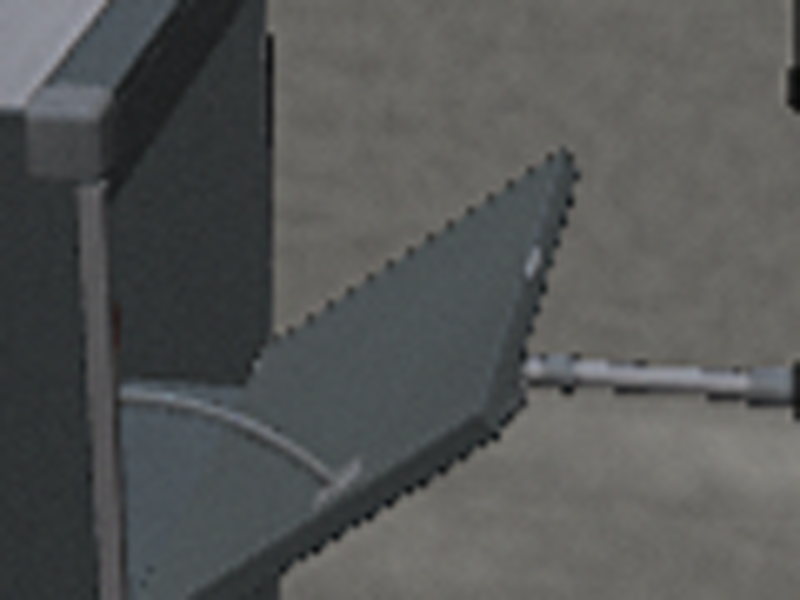

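The flap is open and held on its stay, with the hook unloaded. I'll slide the hook out to the right.

```bash
python3 -m handwheel '0 0.004 0 0 0 0;0 0.008 0 0 0 0;0 0.012 0 0 0 0;0 0.016 0 0 0 0;0 0.016 0 0 0 0' >/dev/null; python3 s.py
python3 -m handwheel '0 0.004 0 0 0 0;0 0.01 0 0 0 0;0 0.016 0 0 0 0;0 0.022 0 0 0 0;0 0.03 0 0 0 0;0 0.038 0 0 0 0;0 0.048 0 0 0 0;0 0.048 0 0 0 0;0 0.048 0 0 0 0' >/dev/null; python3 s.py
python3 - <<'E'
from h import *
go([.44,-.26,.19],-.14)
E
```

```text
t 20.85 p [ 0.5043 -0.189   0.2615] ypr [ 0.0927 -0.0003 -0.0003] F [-0.24  0.56 -2.72] M [ 0.03 -0.05 -0.03] w 0.0175 107.9
pin rel shut eye mm [-99.6 -13.2 -69.8] theta 0.917 radius 1.2 F locker [-0.19  0.58 -2.72]
t 21.75 p [ 0.5088 -0.236   0.2615] ypr [ 0.0933 -0.0003  0.0005] F [ 0.49  0.05 -2.44] M [ 0.   -0.03  0.02] w 0.0176 107.9
pin rel shut eye mm [-99.6 -60.3 -69.8] theta 0.917 radius 1.1 F locker [ 0.5   0.   -2.44]
go [-0.0708  0.0175  0.0715] [-5.000e-04 -2.000e-04  2.333e-01]
```

```bash
python3 -m handwheel '-0.01 0 0 0 0 0;-0.025 0 0 0 0 0;-0.04 0 0 0 0 0;-0.055 0 0 0 0 0;-0.06 0 0 0 0 0;-0.06 0 0 0 0 0;-0.06 0 0 0 0 0' >/dev/null
python3 - <<'E'
from h import *
st();go([.455,-.16,.035],-.3)
E
```

```text
t 22.45 p [ 0.4495 -0.2414  0.2619] ypr [ 0.0941 -0.0015 -0.0004] F [-0.5   0.61 -3.05] M [-0.01 -0.09 -0.02] w 0.0174 107.9
go [ 0.0128 -0.0806  0.2269] [ 1.000e-04 -1.600e-03  3.941e-01]
```

```bash
python3 -m handwheel '0 0 0 0 0 0.1;0 0 0.01 0 0 0.22;0 0 0.03 0 0 0.34;0 -0.01 0.06 0 0 0.3941;0 -0.025 0.09 0 -0.0016 0.3941;0.005 -0.04 0.12 0 -0.0016 0.3941;0.01 -0.055 0.15 0 -0.0016 0.3941;0.0128 -0.07 0.18 0 -0.0016 0.3941;0.0128 -0.0806 0.205 0 -0.0016 0.3941;0.0128 -0.0806 0.2269 0 -0.0016 0.3941;0.0128 -0.0806 0.2269 0 -0.0016 0.3941;0.0128 -0.0806 0.2269 0 -0.0016 0.3941;0.0128 -0.0806 0.2269 0 -0.0016 0.3941' >/dev/null
python3 - <<'E'
from h import *
st();go([.455,-.16,.0055],-.3)
E
```

```text
t 23.75 p [ 0.456  -0.1605  0.036 ] ypr [-3.004e-01 -1.700e-03 -1.000e-04] F [-0.04  0.42 -1.5 ] M [ 0.02 -0.11 -0.  ] w 0.0175 108.0
go [-0.0012 -0.0002  0.0305] [ 0.0002 -0.0017 -0.0004]
```

```bash
python3 -m handwheel '0 0 0.008 0 0 0;0 0 0.016 0 0 0;0 0 0.022 0 0 0;0 0 0.026 0 0 0;0 0 0.0285 0 0 0;0 0 0.0295 0 0 0;0 0 0.0295 0 0 0;0 0 0.0295 0 0 0' >/dev/null; python3 -c "from h import *;st()"
```

```text
t 24.55 p [ 0.4547 -0.16    0.0053] ypr [-3.e-01  5.e-04 -1.e-04] F [ 0.03 -0.55 -2.56] M [ 0.02 -0.    0.02] w 0.0176 108.3
```

```bash
python3 -m handwheel '0 0 0.0007 0 0 0;0 0 0.0007 0 0 0;0 0 0.0007 0 0 0' >/dev/null; python3 -c "from h import *;st()"; python3 -m handwheel '0 0 0.0004 0 0 0;0 0 0.0004 0 0 0;0 0 0.0004 0 0 0' >/dev/null; python3 -c "from h import *;st()"
```

```text
t 24.85 p [ 0.4547 -0.1601  0.0052] ypr [-0.3001  0.0005 -0.0004] F [-1.84  0.16  6.06] M [ 0.17  0.32 -0.02] w 0.0178 109.2
t 25.15 p [ 0.4547 -0.16    0.0051] ypr [-0.3001  0.0006 -0.0006] F [-2.93  2.08  9.9 ] M [0.18 0.56 0.  ] w 0.0174 109.8
```

On the table. Now I'll release slowly, then rise.

```bash
python3 -m handwheel '0 0 -0.0008 0 0 0;0 0 -0.0008 0 0 0' 0.05 >/dev/null; python3 -m handwheel '0 0 0 0 0 0;0 0 0 0 0 0;0 0 0 0 0 0;0 0 0 0 0 0;0 0 0 0 0 0' 0.05 >/dev/null; python3 -c "from h import *;st()"; python3 -m handwheel '0 0 -0.01 0 0 0;0 0 -0.02 0 0 0;0 0 -0.04 0 0 0;0 0 -0.07 0 0 0;0 0 -0.11 0 0 0;0 0 -0.15 0 0 0;0 0 -0.18 0 0 0;0 0 -0.18 0 0 0;0 0 -0.18 0 0 0;0 0 -0.18 0 0 0' >/dev/null
python3 - <<'E'
from h import *
st()
a=r.capture("top")[0][...,::-1][120:345,180:470];b=r.capture("side")[0][...,::-1][110:410,200:460]
cv2.imwrite("pics/end.png",np.hstack([cv2.resize(a,(400,310)),cv2.resize(b,(269,310))]))
E
```

```text
t 25.85 p [ 0.4544 -0.16    0.0048] ypr [-3.0e-01  1.2e-03 -2.0e-04] F [0.12 0.87 0.44] M [-0.1  -0.    0.02] w 0.0501 0.0
t 26.85 p [ 0.4536 -0.1598  0.1842] ypr [-0.3     0.0029 -0.0003] F [-0.64 -0.59 -0.58] M [-0.02  0.04 -0.03] w 0.0498 0.0
```

View pics/end.png

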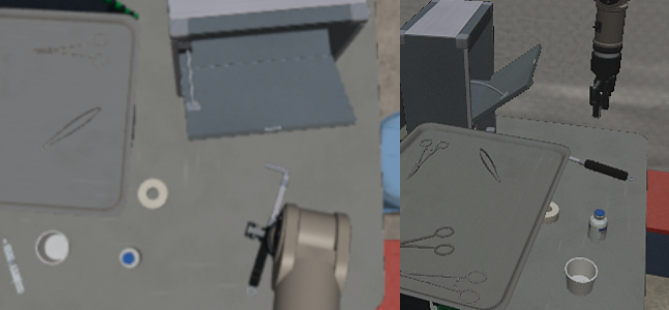

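The flap is open on its stop. The pole lies flat on the table clear of the locker, and the vial, tub and tape are where they were. Handing in.

```bash
python3 -c "from workcell import r;print(r.sign_off())"
```

```text
the job is handed in; nothing more can be done
None
```

I handed the job in at about 27 s: the flap came off its catch at about 10 N and was let down on the hook to its stop at about 0.9 rad, the hook is out, the pole lies flat clear of the locker, and the vial, tub and tape look undisturbed in the final pictures.

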